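Fit the matching lens to the studio camera and hold it home

TASK

The camera for the model photographs lies on its back with its lens mount facing up, and three lenses stand on the grey felt: pick up the one that matches the mount and set it in the mount. Turn it under light pressure until the hidden keyway under its flange drops over the mount's index pin, then press it fully home against the sprung contacts and finish still holding it there, flange flush on the mount, so that I can close the locking ring. Don't force it, and leave the other lenses and everything else on the desk where they are.

Things in the scene. Friction and masses are not known exactly. Their poses are not given: they have to be found in the camera images.
- lens_mid: the lens that matches the mount, middle-sized of three look-alike lenses, black and metal, 52 mm tall, 0.20 to 0.29 kg, standing on its rear end on the felt. Origin: centre of its rear end (underside); z: its axis, up. Rear spigot 44 mm diameter, 12 mm long, end bevelled 2.5 mm; flange 60 mm diameter, 12 to 21 mm above the origin; knurled barrel to grip 52 mm diameter, 21 to 52 mm
- lens_mid_seat (a point): point on the matching lens's axis level with its flange's flat underside, 12 mm above its origin; at point mount when home. In that underside, hidden, are 4 equal keyways 90 degrees apart, 8 mm wide, 7 mm deep; any one may take the pin, to within 4 degrees either way. Their angle is not marked nor told by the lens's x and y axes: find one by turning, a quarter turn at most
- lens_large: the largest lens, does not fit: 60 mm tall, barrel 66 mm, flange 76 mm, spigot 60 mm diameter; origin at the centre of its underside. Leave it alone
- lens_small: the smallest lens, does not fit: 44 mm tall, barrel 38 mm, flange 44 mm, spigot 30 mm diameter; origin at the centre of its underside. Leave it alone
- camera: dark box-shaped camera with aluminium cage rails (124 by 133 mm) on its back on a plywood base (150 by 190 by 10 mm), fixed to the desk. Origin: centre of the base's underside, under the mount's axis; z up. Body top 66 mm above the origin. Round the seat lies the black locking ring, 80 mm diameter (100 mm over two wings), its top 2 mm above the seat; it does not turn and is not used
- mount (a point): centre of the mount's flat steel seat, 82 mm above the camera's origin; z up, the mount's axis. Throat 46 mm diameter, 16 mm deep; seat 66 mm diameter. One steel index pin, 4 mm thick, round-tipped, stands 6 mm above the seat 26.5 mm from the axis: with no keyway over it the lens rides on it, flange about 6 mm above the seat; turned to a keyway it can drop
- contacts (a joint): travel of the sprung contact ring in the throat, m: 0 free (its top 9.5 mm below the seat), 0.0025 with the lens home. Its spring pushes up with 4.5 N at 0 and 7 N at 0.0025, more than the lens's weight: a lens over the pin but not pressed down stands up to 2.5 mm proud of the seat
- toothpick_jar: glass jar of toothpicks, 56 mm diameter, 68 mm tall; bystander, origin at the centre of its underside
- tape_roll: roll of masking tape lying flat, 90 mm diameter, 24 mm tall; bystander, origin at the centre of its underside
- craft_knife: orange snap-off knife lying flat, 158 mm long along its x, 20 mm wide, 16 mm high; bystander, origin at its underside
- note_pad: green note pad, 76 by 51 by 16 mm, lying flat; bystander, origin at the centre of its underside
- glue_bottle: white glue bottle standing, 42 mm diameter, 118 mm tall; bystander, origin at the centre of its underside
- body_cap: black round camera body cap lying flat, 62 mm diameter, 10 mm high; bystander, origin at the centre of its underside
- phone: black phone lying flat, 148 mm along its x by 72 mm by 9 mm; bystander, origin at the centre of its underside
Mind the look-alikes: they are no part of the job. Leave any red look-alike of the lens_mid alone.

How it is judged (in metres and radians):
On the way, in this order (a step that is already met when the one before it is completed fails the run):
1. the matching lens is lifted clear of the desk in the fingers (height (world z) of lens_mid above 0.03 m and contact force between the fingers and lens_mid above 1 N), for 0.1 s.
2. the matching lens is home in the mount, a keyway over the pin (z of lens_mid_seat in the frame of mount below 0.0012 m and horizontal distance between lens_mid_seat and mount below 0.002 m), for 0.2 s.
At the end, for the whole second after the job is handed in: the matching lens is held home through the last second: the underside of its flange within 1.2 mm of the mount's seat and within 2 mm of its centre, tilted by less than 0.04 rad, the sprung contacts pressed in by more than 1.5 mm, and the fingers bearing on the lens with more than 2 N (all of step 2 and angle between the z axis of lens_mid_seat and the z axis of mount, either way round below 0.04 rad and value of joint contacts above 0.0015 m and contact force between the fingers and lens_mid above 2 N); the arm keeps its last pose, push and grip.
It fails at once if a wrong lens is moved by more than 15 mm (distance of any of lens_large, lens_small from where it was at the start of the episode above 0.015 m).
It fails at once if another thing on the desk is moved by more than 20 mm (distance of any of toothpick_jar, tape_roll, craft_knife, note_pad, glue_bottle, body_cap, phone from where it was at the start of the episode above 0.02 m).
It fails at once if the lens is forced into the mount with more than 120 N (contact force between lens_mid and camera above 120 N).
It also fails if it takes over 58 s, if anything falls off the work surface, if the arm or the gripper's body presses on something with over 40 N, if the wrist force passes 120 N, or if a joint passes its speed limit or range.

ROBOT

A 7-joint arm with a two-finger parallel gripper is mounted at the origin on the work surface. World frame = base frame: x ahead of the robot, y to its left, z up, the work surface at z = 0. Lengths are in mm, angles in rad, forces in N, time in s.
With the tool pointing down it reaches from about 425 to 875 mm from the base axis. Payload 8.4 kg.
Tool frame: the origin (TCP) lies midway between the tips of the shut fingers; the grasp point (between the pads) lies 19 mm behind it; z points along the fingers, y is the direction in which the jaws open and shut (so a half turn about z gives the same grasp; the last joint's range is limited). The gripper opens to 87 mm and grips with 3 to 60 N. Pads are 19 mm wide; open, the fingers measure 117 mm over their backs; the gripper's body (75 mm by 190 mm) begins 51 mm behind the grasp point.
Start: joints at [-1.245, 0.333, 0.04, 1.465, -0.013, 1.343, -0.059], TCP at [267.887, 592.198, 195.646] pointing down, gripper open.
Joint ranges: [-2.58, 2.58], [-0.38, 2.09], [-1.3, 1.39], [0.25, 2.4], [-1.5, 4.64], [0.08, 2.09], [-2.65, 2.65]. Speed limits (rad/s): [2.22, 2.22, 2.79, 2.79, 3.14, 3.14, 3.14].

INTERFACE

Orientations are given as a unit quaternion [x, y, z, w].
In Python, from rig import env gives the robot as it stands. The module is installed in compiled form; this text tells all that it offers.
- The arm moves only by the shell command python3 -m handwheel 'ROWS' [FORCE]. ROWS is JSON, one flat list of numbers, 7 for each row, row after row: the shift along the tool's x, y, z in cm, then the turn, a rotation vector about the tool's x, y, z in degrees, then the closure, from -1 (fully open) to 1 (shut). A call has 1 to 8 rows; each row shifts and turns the commanded pose from where the row before left it, along the tool's axes as they then stand; what a row does not reach is not made up. A row lasts 1/12 s, in which the tool goes at most 41.7 mm and 7.16 degrees, less where a joint would pass 70% of its speed; a pose out of reach is approached as far as the arm can. A call is refused whole if a number of a shift passes 4.17 or a number of a turn 7.16, either way. A call with a gripper value outside its range is refused whole. The fingers move at their own pace and stop on an object; FORCE is the grip in N (left out, the last holds). Time passes only in rows, so rows that do not move let the fingers close. It gives the time, the measured TCP pose, the force and the opening at its end, in the units of the state.
- env.sense(): the state, without advancing time (a new reading comes with each control period).
- env.get_image(name): name is "scene" or "top" or "wrist"; returns (picture, depth): 480x640x3 uint8, blue, green, red; 480x640 float32, mm along the optical axis (not along the pixel's ray), 0 where there is no reading.
- env.get_calibration(name): a dict with "camera_matrix" (3x3 intrinsics, pixels), "extrinsics" (4x4, takes a point from camera to world coordinates). Camera axes: x right, y down, z forward; pixel columns grow to the right and rows downward; lengths in mm; the calibration is good to about 2 mm. The wrist camera is an equidistant fisheye: a pixel r from the principal point sees the ray r / f radians off the axis. A picture is of the moment at which its call begins: read the wrist's pose just before it. get_calibration takes no time and is no camera call; for the wrist camera it gives the pose at the moment of the call.
- env.job_done(): hands the job in, once; it reports no verdict.
Trained networks look in the newest picture that a camera, given by its name, has taken for a name from the list of things; names that differ only in an ending like _2 or _b are one class to them, and where a whole thing is asked for, a point or a joint stands for the part that bears it (a point fixed in the world has none). Each returns a list of dicts, best first, with "confidence" (0 to 1); they miss things now and then, are a little off and sometimes report something else, mostly with a low value. They report only what shows in the picture. A call takes as long as a camera call. They do not tell look-alikes from the thing itself.
- env.cut_out(label, camera): "region" (480x640 bool, what is visible of it) and "extent" ([left, top, right, bottom] in pixels, round what is visible of it).
The state is a dict: "time_s": time; "qpos": joint angles; "joint_vel": joint speeds; "effort": joint torques, N m; "tcp_pos": TCP position; "tcp_rot": TCP orientation; "ft_force": force on the tool from outside, world axes, zero at the start; "torque": the same for the moment, N m; "grip_width": opening from 0.0 (shut) to 1.0 (fully open).
Only numpy, scipy, OpenCV 4.12 (cv2) and the standard library are available. Lean on these libraries where they do the work, as an engineer would, in place of code of your own. Each camera call takes 0.05 s, during which the arm holds its last target. There are 200 camera calls.

## Working session

There is one attempt and no reset: what is moved stays moved. The work goes in short steps, Python scripts to look and compute and a shell command to move; the robot and the scene stay as the last step left them, time stands still between calls to the robot, and variables do not carry over. Pictures are saved under pics/ and viewed, about 8 in all and at most 12, crops included, and the job is handed in when it is done.

```bash
mkdir -p pics; cat > h.py <<'E'
import numpy as np, cv2
from rig import env
def world(cam,depth,mask,K=None):
    c=env.get_calibration(cam);K=np.array(c["camera_matrix"]);T=np.array(c["extrinsics"])
    v,u=np.nonzero(mask&(depth>0));z=depth[v,u]
    P=np.c_[(u-K[0,2])/K[0,0]*z,(v-K[1,2])/K[1,1]*z,z]
    return P@T[:3,:3].T+T[:3,3]
E
python3 - <<'E'
from h import *
s=env.sense();print({k:np.round(v,3) for k,v in s.items()})
for n in("top","scene"):
    im,d=env.get_image(n);cv2.imwrite(f"pics/{n}0.png",im)
    c=env.get_calibration(n);print(n,np.round(c["extrinsics"],2).tolist(),np.round(c["camera_matrix"],1).tolist())
    for l in("lens_mid","lens_large","lens_small","camera","glue_bottle","toothpick_jar"):
        for r in env.cut_out(l,n)[:4]:
            P=world(n,d,r["region"])
            if len(P)<20: continue
            zt=np.percentile(P[:,2],95);t=P[P[:,2]>zt-6]
            print(l,round(r["confidence"],2),np.round(r["extent"]),"ztop",zt.round(1),"mid",((t.min(0)+t.max(0))/2).round(1),"size",(np.ptp(t,axis=0)).round(1))
E
```

```text
{'time_s': np.float64(0.0), 'qpos': array([-1.245,  0.334,  0.04 ,  1.466, -0.013,  1.343, -0.059]), 'joint_vel': array([ 0.001,  0.002, -0.003,  0.001, -0.   , -0.   ,  0.002]), 'effort': array([ 1.0000e-03, -6.5636e+01,  1.3350e+00, -4.0380e+01, -6.0000e-02,
        4.5000e-02,  0.0000e+00]), 'tcp_pos': array([267.709, 591.776, 194.784]), 'tcp_rot': array([ 0.211,  0.978, -0.001, -0.   ]), 'ft_force': array([ 0.045,  0.043, -0.228]), 'torque': array([-0.019,  0.019, -0.   ]), 'grip_width': np.float64(1.0)}
top [[-0.03, -0.98, 0.17, 413.69], [-1.0, 0.03, -0.0, 127.97], [-0.0, -0.17, -0.98, 1033.51], [0.0, 0.0, 0.0, 1.0]] [[513.7, 0.0, 329.7], [0.0, 513.7, 233.8], [0.0, 0.0, 1.0]]
lens_mid 0.97 [205. 219. 237. 252.] ztop 56.3 mid [589.7 345.1  54.3] size [51.2 50.7  7.9]
lens_mid 0.66 [253. 210. 284. 241.] ztop 56.1 mid [608.5 250.   55. ] size [51.2 51.2  9.8]
lens_mid 0.28 [139. 319. 171. 342.] ztop 106.7 mid [419.  460.3 111.2] size [10.7  9.2 20.7]
lens_large 0.72 [192. 279. 236. 322.] ztop 64.2 mid [469.9 351.4  63. ] size [64.1 64.2  9.6]
lens_large 0.64 [366. 269. 385. 354.] z
[... 570 characters left out ...]
15.6], [0.0, 500.9, 237.0], [0.0, 0.0, 1.0]]
lens_mid 0.9 [388. 286. 420. 325.] ztop 55.9 mid [593.  346.1  54.6] size [53.3 51.   9.3]
lens_mid 0.79 [345. 276. 370. 304.] ztop 56.0 mid [611.1 250.9  54.5] size [51.  50.3  9. ]
lens_large 0.81 [413. 243. 451. 286.] ztop 63.8 mid [472.4 352.8  62.6] size [66.5 63.   9.7]
lens_small 0.66 [346. 206. 369. 228.] ztop 47.9 mid [458.3 158.6  46.6] size [37.2 35.4  9.2]
camera 0.76 [164. 153. 257. 220.] ztop 85.0 mid [ 562.8 -186.7   84.6] size [82.1 99.3 11.2]
glue_bottle 0.86 [477. 251. 509. 288.] ztop 102.8 mid [424.5 462.  108.2] size [ 9.9 13.3 22.3]
toothpick_jar 0.6 [237. 259. 266. 298.] ztop 58.3 mid [708.6  53.6  61.6] size [52.6 46.3 18.5]
```

```bash
python3 - <<'E'
import cv2,numpy as np
a=cv2.imread("pics/top0.png")
b=cv2.resize(a[140:360,120:400],None,fx=2.85,fy=2.7);cv2.imwrite("pics/topcrop.png",b)
E
```

```text
(no output)
```

View pics/top0.png

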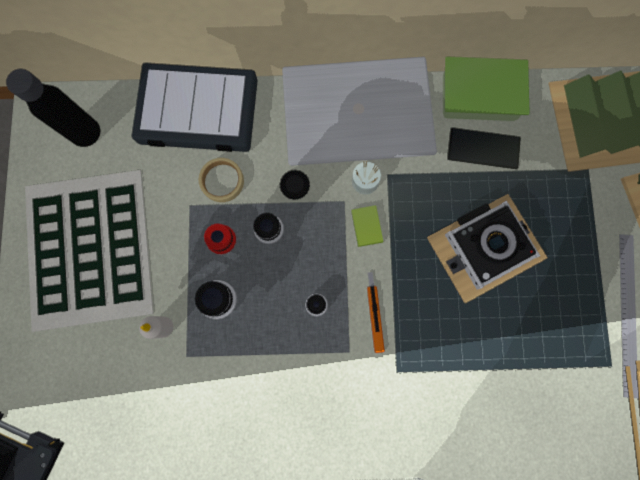

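View pics/topcrop.png

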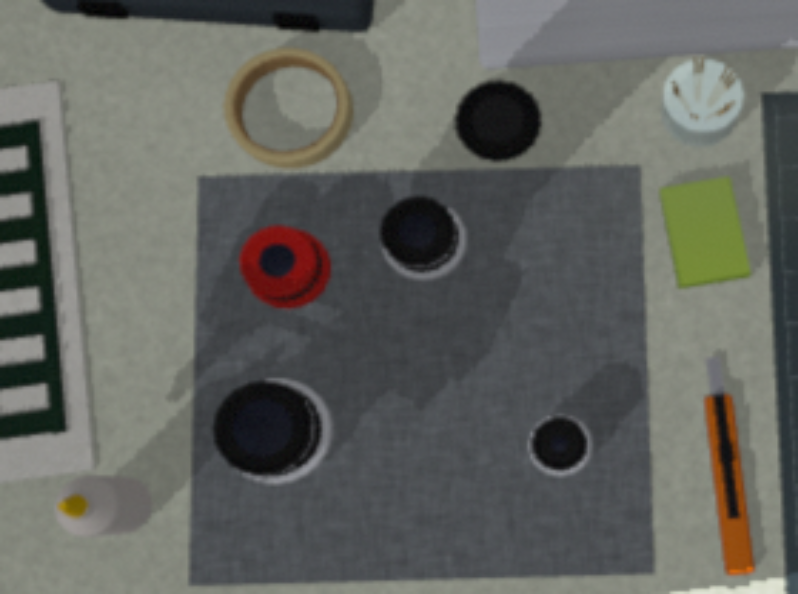

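Candidates for lens_mid: red lens at (220,238) is the red look-alike, so it stays. The black lens at (268,226) has a 51 mm top and is 52 mm tall, so it matches. The large (214,299) and small (316,305) lenses don't fit, and the body cap (294,184) is flat. The crop confirms the target at (268,226), world ≈ (610,250).

```bash
cat >> h.py <<'E'
from scipy.spatial.transform import Rotation as Ro
def to(x,y,z):
    s=env.sense();R=Ro.from_quat(s["tcp_rot"]);d=R.inv().apply(np.array([x,y,z])-s["tcp_pos"])/10
    print("t",round(float(s["time_s"]),2),"tcp",s["tcp_pos"].round(1),"q",s["qpos"].round(2),"F",s["ft_force"].round(1),"M",s["torque"].round(2),"g",round(float(s["grip_width"]),3),"tilt xy deg",R.apply([0,0,1]).round(4)[:2],"xaxis",R.apply([1,0,0]).round(3),"delta cm",d.round(2))
E
python3 -c "
from h import *
to(610,250.5,160)"
```

```text
t 0.7 tcp [267.9 592.2 195.7] q [-1.25  0.33  0.04  1.47 -0.01  1.34 -0.06] F [-0.5  0.2  0.2] M [-0.03 -0.02 -0.  ] g 1.001 tilt xy deg [ 0. -0.] xaxis [-0.911  0.412 -0.   ] delta cm [-45.25 -17.03   3.57]
```

```bash
python3 -m handwheel '[-3.2,-1.2,0,0,0,0,-1,-3.2,-1.2,0,0,0,0,-1,-3.2,-1.2,0,0,0,0,-1,-3.2,-1.2,0,0,0,0,-1,-3.2,-1.2,0,0,0,0,-1,-3.2,-1.2,0,0,0,0,-1,-3.2,-1.2,0,0,0,0,-1]' 30; python3 -m handwheel '[-3.2,-1.2,0,0,0,0,-1,-3.2,-1.2,0,0,0,0,-1,-3.2,-1.2,0,0,0,0,-1,-3.2,-1.2,0,0,0,0,-1,-3.2,-1.2,0,0,0,0,-1,-3.2,-1.2,0,0,0,0,-1,-3.2,-1.2,0,0,0,0,-1,-0.4,-0.2,1,0,0,0,-1]'
python3 - <<'E'
from h import *
to(610,250.5,160)
c=env.get_calibration("wrist");im,d=env.get_image("wrist");print(np.round(c["extrinsics"],2).tolist(),np.round(c["camera_matrix"],1).tolist())
cv2.imwrite("pics/w1.png",im);np.save("w1.npy",d)
for r in env.cut_out("lens_mid","wrist")[:3]:
    m=r["region"];K=np.array(c["camera_matrix"]);T=np.array(c["extrinsics"])
    v,u=np.nonzero(m&(d>0));z=d[v,u];a=(u-K[0,2])/K[0,0];b=(v-K[1,2])/K[1,1];th=np.hypot(a,b);k=np.tan(th)/np.maximum(th,1e-9)
    P=np.c_[a*k*z,b*k*z,z]@T[:3,:3].T+T[:3,3]
    zt=np.percentile(P[:,2],90);t=P[abs(P[:,2]-zt)<4]
    print(round(r["confidence"],2),r["extent"],zt,cv2.minEnclosingCircle(t[:,:2].astype(np.float32)),(t.min(0)+t.max(0))/2)
E
```

```text
time_s: 1.28
tcp_pos: [438.4, 422.0, 195.9]
tcp_rot: [0.211, 0.978, 0.0, 0.0]
ft_force: [-0.0, -0.1, -0.3]
grip_width: 1.0
time_s: 1.95
tcp_pos: [614.9, 244.1, 187.5]
tcp_rot: [0.215, 0.977, -0.0, 0.003]
ft_force: [0.4, -1.6, 0.4]
grip_width: 0.998
t 1.95 tcp [614.9 244.1 187.5] q [-0.67  0.36  0.29  1.46 -0.1   1.33  0.77] F [ 0.4 -1.6  0.4] M [-0.11 -0.04 -0.04] g 0.998 tilt xy deg [ 0.005 -0.002] xaxis [-0.908  0.419 -0.005] delta cm [0.73 0.37 2.74]
[[0.42, 0.87, 0.27, 541.18], [0.91, -0.4, -0.12, 277.67], [0.0, 0.29, -0.96, 377.12], [0.0, 0.0, 0.0, 1.0]] [[371.6, 0.0, 322.9], [0.0, 371.6, 230.4], [0.0, 0.0, 1.0]]
0.93 [381.3, 107.2, 441.6, 169.5] 55.30002349011009 ((587.5996704101562, 345.69281005859375), 25.9974422454834) [587.42080421 345.65584139  54.01898772]
0.78 [294.3, 163.8, 358.9, 232.0] 55.331696956449434 ((606.5010986328125, 250.3170623779297), 26.093185424804688) [606.29872163 250.04999911  54.34269504]
```

View pics/w1.png

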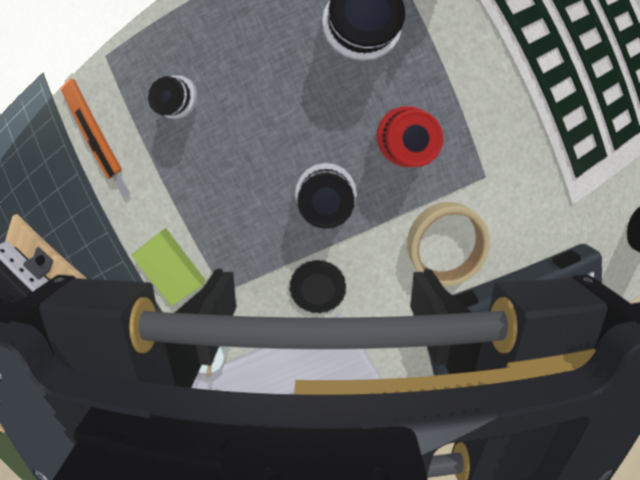

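The wrist view shows the target black lens at (326,198), the red look-alike at (410,137) and the body cap at (318,287). I'll centre over the lens and look again once the arm has settled.

```bash
cat >> h.py <<'E'
def wworld(c,d,m):
    K=np.array(c["camera_matrix"]);T=np.array(c["extrinsics"])
    v,u=np.nonzero(m&(d>0));z=d[v,u];a=(u-K[0,2])/K[0,0];b=(v-K[1,2])/K[1,1];th=np.hypot(a,b);k=np.tan(th)/np.maximum(th,1e-9)
    return np.c_[a*k*z,b*k*z,z]@T[:3,:3].T+T[:3,3]
E
python3 -m handwheel '[0.4,0.2,1.6,0,0,0,-1,0.4,0.2,1.6,0,0,0,-1,0,0,1.6,0,0,0,-1,0,0,1.6,0,0,0,-1,0,0,1.6,0,0,0,-1,0,0,0,0,0,0,-1,0,0,0,0,0,0,-1]'
python3 - <<'E'
from h import *
to(608.5,250.3,29)
c=env.get_calibration("wrist");im,d=env.get_image("wrist");cv2.imwrite("pics/w2.png",im)
for r in env.cut_out("lens_mid","wrist")[:3]:
    P=wworld(c,d,r["region"]);zt=np.percentile(P[:,2],90);t=P[abs(P[:,2]-zt)<4]
    print(round(r["confidence"],2),r["extent"],zt,cv2.minEnclosingCircle(t[:,:2].astype(np.float32)),(t.min(0)+t.max(0))/2)
E
```

```text
time_s: 2.63
tcp_pos: [602.5, 259.4, 105.4]
tcp_rot: [0.21, 0.978, -0.0, -0.001]
ft_force: [-0.2, -0.0, 0.2]
grip_width: 0.998
t 2.63 tcp [602.5 259.4 105.4] q [-0.68  0.41  0.27  1.57 -0.12  1.18  0.76] F [-0.2 -0.   0.2] M [ 0.02 -0.   -0.01] g 0.998 tilt xy deg [-0.0019 -0.0001] xaxis [-0.912  0.41   0.002] delta cm [-0.93 -0.58  7.64]
0.95 [380.6, 128.4, 465.5, 211.4] 55.22811377333285 ((587.7680053710938, 345.7619323730469), 26.06528663635254) [587.68452873 345.48350702  54.41534257]
0.82 [277.5, 200.5, 355.0, 289.0] 55.21781910864865 ((606.5165405273438, 250.21266174316406), 26.102495193481445) [606.43768958 250.26419206  54.13609401]
```

```bash
python3 -m handwheel '[-0.4,-0.3,0,0,0,0,-1,-0.4,-0.3,0,0,0,0,-1,0,0,1.6,0,0,0,-1,0,0,2,0,0,0,-1,0,0,2,0,0,0,-1,0,0,1.4,0,0,0,-1,0,0,0.6,0,0,0,-1,0,0,0,0,0,0,-1]' 30
python3 -c "
from h import *
to(607,250.3,29)"
python3 -m handwheel '[0,0,0,0,0,0,0,0,0,0,0,0,0,1,0,0,0,0,0,0,1,0,0,0,0,0,0,1,0,0,0,0,0,0,1,0,0,0,0,0,0,1,0,0,0,0,0,0,1,0,0,0,0,0,0,1]' 30
python3 -c "
from h import *
to(607,250.3,29)"
```

```text
time_s: 3.4
tcp_pos: [608.2, 248.5, 28.4]
tcp_rot: [0.211, 0.977, -0.001, -0.001]
ft_force: [0.1, -0.1, 0.9]
grip_width: 1.0
t 3.4 tcp [608.2 248.5  28.4] q [-0.65  0.49  0.26  1.63 -0.14  1.04  0.79] F [ 0.1 -0.1  0.9] M [-0.02 -0.02  0.  ] g 1.0 tilt xy deg [-0.0018 -0.0012] xaxis [-0.911  0.413  0.001] delta cm [ 0.19  0.11 -0.06]
time_s: 4.07
tcp_pos: [608.8, 249.2, 29.7]
tcp_rot: [0.211, 0.978, 0.0, 0.0]
ft_force: [-1.1, -0.4, -0.0]
grip_width: 0.48
t 4.07 tcp [608.8 249.2  29.7] q [-0.65  0.48  0.26  1.63 -0.14  1.04  0.79] F [-1.1 -0.4 -0. ] M [-0.    0.02 -0.01] g 0.48 tilt xy deg [0.0001 0.    ] xaxis [-0.911  0.412 -0.   ] delta cm [0.21 0.03 0.07]
```

```bash
python3 -m handwheel '[0,0,0,0,0,0,1,0,0,0,0,0,0,1]'
python3 - <<'E'
from h import *
to(607,250.3,29)
c=env.get_calibration("wrist");im,d=env.get_image("wrist");cv2.imwrite("pics/w3.png",im)
for r in env.cut_out("lens_mid","wrist")[:3]:
    P=wworld(c,d,r["region"]);zt=np.percentile(P[:,2],90);t=P[abs(P[:,2]-zt)<4]
    print(round(r["confidence"],2),r["extent"],zt,cv2.minEnclosingCircle(t[:,:2].astype(np.float32)),(t.min(0)+t.max(0))/2)
E
```

```text
time_s: 4.23
tcp_pos: [608.8, 249.1, 29.6]
tcp_rot: [0.211, 0.978, -0.0, -0.0]
ft_force: [-0.3, 0.7, 0.6]
grip_width: 0.329
t 4.23 tcp [608.8 249.1  29.6] q [-0.65  0.48  0.26  1.63 -0.14  1.04  0.79] F [-0.3  0.7  0.6] M [ 0.03 -0.03  0.04] g 0.329 tilt xy deg [-0.0001 -0.0001] xaxis [-0.911  0.412  0.   ] delta cm [0.21 0.03 0.06]
0.94 [270.3, 212.7, 377.6, 320.8] 55.036625168322736 ((603.3489990234375, 251.5679931640625), 24.685256958007812) [604.21498516 253.21062815  54.77162656]
0.85 [414.2, 113.7, 531.6, 224.6] 55.176705200895526 ((587.7122802734375, 345.7745056152344), 26.176105499267578) [587.53195799 345.45175419  54.07269098]
```

View pics/w3.png

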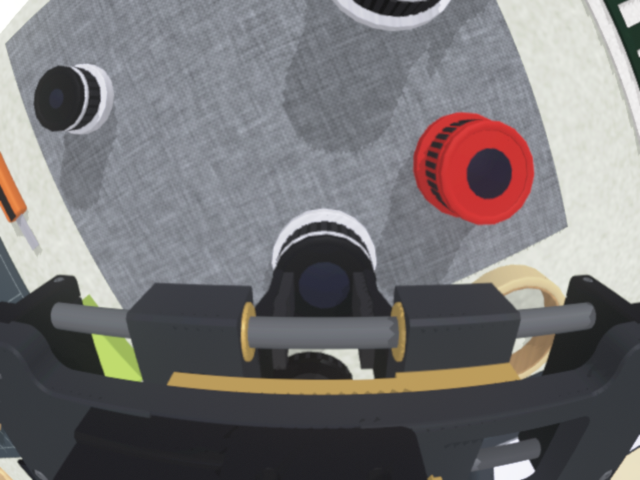

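```bash
python3 - <<'E'
from h import *
to(607,250.3,29)
c=env.get_calibration("wrist");im,d=env.get_image("wrist");K=np.array(c["camera_matrix"]);T=np.array(c["extrinsics"])
s=env.sense();R=Ro.from_quat(s["tcp_rot"])
def pr(p):
    q=(np.array(p)-T[:3,3])@T[:3,:3];th=np.arctan2(np.hypot(*q[:2]),q[2]);n=q[:2]/np.hypot(*q[:2]);return (n*th*371.6+K[:2,2]).round(),q[2].round()
for o in([0,0,0],[0,0,-19],[0,0,-40],[0,26,-19],[0,-26,-19],[0,15,0],[0,-15,0]): print(o,pr(s["tcp_pos"]+R.apply(o)))
print("lens top",pr([606.5,250.2,55]))
for v in(275,285,295,305,315,330):print(v,d[v,275:375:5].round().astype(int).tolist())
H=wworld(c,d,np.ones_like(d,bool)).reshape(-1,3) if (d>0).all() else None
m=np.zeros(d.shape,bool);m[270:345,272:378]=1
P=wworld(c,d,m);L=R.inv().apply(P-s["tcp_pos"])
for lo in range(-80,40,10):
    t=L[(L[:,2]>lo)&(L[:,2]<=lo+10)]
    if len(t):print(lo,len(t),np.percentile(t,[2,50,98],axis=0).round().tolist())
E
```

```text
t 4.33 tcp [608.8 249.2  29.6] q [-0.65  0.48  0.26  1.63 -0.14  1.04  0.79] F [0.1 0.3 0.4] M [-0.01  0.01 -0.02] g 0.235 tilt xy deg [-0.0001 -0.0001] xaxis [-0.911  0.412  0.   ] delta cm [0.21 0.03 0.06]
[0, 0, 0] (array([324., 270.]), np.float64(205.0))
[0, 0, -19] (array([324., 285.]), np.float64(187.0))
[0, 0, -40] (array([324., 304.]), np.float64(167.0))
[0, 26, -19] (array([375., 285.]), np.float64(187.0))
[0, -26, -19] (array([273., 285.]), np.float64(187.0))
[0, 15, 0] (array([351., 270.]), np.float64(205.0))
[0, -15, 0] (array([297., 270.]), np.float64(205.0))
lens top (array([324., 286.]), np.float64(180.0))
275 [178, 178, 169, 168, 173, 172, 180, 178, 179, 179, 179, 179, 178, 178, 172, 171, 172, 168, 178, 178]
285 [180, 158, 158, 162, 161, 167, 181, 181, 180, 179, 180, 181, 180, 181, 168, 163, 161, 158, 159, 181]
295 [149, 150, 148, 152, 151, 168, 182, 182, 182, 183, 182, 182, 182, 183, 167, 152, 152, 151, 148, 148]
305 [141, 141, 143, 144, 144, 158, 184, 184, 185, 185, 184, 183, 184, 184, 167, 150, 143, 143, 141, 140]
315 [131, 133, 135, 136, 137, 159, 185, 187, 186, 185, 185, 187, 185, 186, 167, 140, 136, 136, 134, 133]
330 [86, 86, 86, 85, 86, 86, 87, 86, 86, 86, 87, 86, 86, 85, 86, 85, 87, 86, 85, 86]
-80 92 [[11.0, -19.0, -73.0], [12.0, 14.0, -71.0], [13.0, 19.0, -70.0]]
-70 648 [[10.0, -20.0, -70.0], [12.0, 10.0, -65.0], [13.0, 20.0, -60.0]]
-60 662 [[2.0, -20.0, -60.0], [11.0, 10.0, -55.0], [13.0, 19.0, -50.0]]
-50 509 [[-3.0, -19.0, -50.0], [11.0, -10.0, -46.0], [13.0, 18.0, -40.0]]
-40 466 [[-6.0, -19.0, -40.0], [11.0, -10.0, -36.0], [13.0, 18.0, -30.0]]
-30 2487 [[-15.0, -24.0, -29.0], [1.0, -0.0, -25.0], [11.0, 24.0, -23.0]]
-20 1 [[8.0, 25.0, -20.0], [8.0, 25.0, -20.0], [8.0, 25.0, -20.0]]
0 1 [[-3.0, -29.0, 7.0], [-3.0, -29.0, 7.0], [-3.0, -29.0, 7.0]]
20 99 [[-31.0, -34.0, 26.0], [-21.0, 34.0, 27.0], [-11.0, 35.0, 28.0]]
```

```bash
python3 - <<'E'
from h import *
c=env.get_calibration("wrist");s=env.sense();R=Ro.from_quat(s["tcp_rot"]);d1=np.load("w1.npy")
for n,d in(("open",d1),("now",env.get_image("wrist")[1])):
    P=wworld(c,d,np.ones(d.shape,bool));L=R.inv().apply(P-s["tcp_pos"])
    print(n,s["grip_width"])
    for lo in range(-70,15,6):
        for sg in(1,-1):
            t=L[(L[:,2]>lo)&(L[:,2]<=lo+6)&(L[:,0]>-14)&(L[:,0]<14)&(L[:,1]*sg>0)&(abs(L[:,1])<65)]
            if len(t)>3:print(lo,sg,len(t),np.percentile(t,[5,50,95],axis=0).round().tolist())
to(0,0,0)
E
```

```text
open 0.18598972927770716
-70 1 270 [[-6.0, 43.0, -70.0], [11.0, 48.0, -67.0], [13.0, 55.0, -64.0]]
-70 -1 290 [[-7.0, -55.0, -70.0], [11.0, -49.0, -67.0], [13.0, -44.0, -64.0]]
-64 1 197 [[8.0, 43.0, -64.0], [11.0, 48.0, -61.0], [13.0, 54.0, -59.0]]
-64 -1 204 [[7.0, -54.0, -64.0], [11.0, -49.0, -61.0], [13.0, -44.0, -58.0]]
-58 1 274 [[3.0, 43.0, -58.0], [10.0, 45.0, -55.0], [12.0, 52.0, -52.0]]
-58 -1 259 [[3.0, -53.0, -58.0], [11.0, -46.0, -55.0], [12.0, -44.0, -52.0]]
-52 1 238 [[0.0, 43.0, -52.0], [11.0, 44.0, -49.0], [12.0, 51.0, -46.0]]
-52 -1 238 [[0.0, -52.0, -52.0], [11.0, -45.0, -49.0], [12.0, -44.0, -46.0]]
-46 1 222 [[-3.0, 43.0, -46.0], [10.0, 44.0, -43.0], [12.0, 51.0, -40.0]]
-46 -1 227 [[-3.0, -52.0, -46.0], [10.0, -44.0, -43.0], [13.0, -44.0, -40.0]]
-40 1 233 [[-6.0, 43.0, -40.0], [9.0, 43.0, -37.0], [12.0, 51.0, -34.0]]
-40 -1 230 [[-6.0, -52.0, -40.0], [10.0, -44.0, -37.0], [12.0, -44.0, -34.0]]
-34 1 199 [[-6.0, 43.0, -34.0], [8.0, 43.0, -31.0], [12.0, 51.0, -28.0]]
-34 -1 205 [[-7.0, -51.0, -34.0], [9.0, -44.0, -31.0], [12.0, -44.0, -28.0]]
-28 1 10 [[-5.0, 43.
[... 1288 characters left out ...]
, -24.0, -26.0], [5.0, -7.0, -25.0], [13.0, -1.0, -24.0]]
-22 1 8 [[9.0, 23.0, -20.0], [12.0, 24.0, -19.0], [14.0, 25.0, -18.0]]
-22 -1 9 [[10.0, -25.0, -19.0], [12.0, -24.0, -19.0], [14.0, -23.0, -18.0]]
-16 -1 4 [[11.0, -24.0, -13.0], [13.0, -24.0, -11.0], [14.0, -23.0, -11.0]]
-10 1 4 [[12.0, 24.0, -10.0], [12.0, 24.0, -10.0], [13.0, 24.0, -8.0]]
2 1 126 [[1.0, 24.0, 5.0], [9.0, 27.0, 6.0], [13.0, 29.0, 7.0]]
2 -1 129 [[1.0, -29.0, 5.0], [9.0, -27.0, 6.0], [13.0, -24.0, 7.0]]
t 4.43 tcp [608.8 249.2  29.6] q [-0.65  0.48  0.26  1.63 -0.14  1.04  0.79] F [-0.2  0.  -0.5] M [ 0.03 -0.03  0.06] g 0.142 tilt xy deg [-0.0001 -0.    ] xaxis [-0.911  0.412  0.   ] delta cm [ 45.2  -47.8    2.97]
```

The wrist depth shows the real fingertips about 27 mm behind the reported TCP, so the jaws closed in the air just above the lens without touching it. I'll open, go 27 mm lower and grip again.

```bash
python3 -m handwheel '[0,0,0,0,0,0,-1,0,0,0,0,0,0,-1,0,0,0,0,0,0,-1,0,0,0,0,0,0,-1,0,0,0,0,0,0,-1,0,0,0,0,0,0,-1,0,0,0,0,0,0,-1,0,0,0,0,0,0,-1]' 30;python3 -m handwheel '[0,0,0,0,0,0,-1,0,0,0,0,0,0,-1,0,0,0,0,0,0,-1,0,0,1.0,0,0,0,-1,0,0,1.0,0,0,0,-1,0,0,0.6,0,0,0,-1,0,0,0,0,0,0,-1]'
python3 -m handwheel '[0,0,0,0,0,0,1,0,0,0,0,0,0,1,0,0,0,0,0,0,1,0,0,0,0,0,0,1,0,0,0,0,0,0,1,0,0,0,0,0,0,1,0,0,0,0,0,0,1,0,0,0,0,0,0,1]' 30
python3 - <<'E'
from h import *
to(0,0,0)
c=env.get_calibration("wrist");im,d=env.get_image("wrist");cv2.imwrite("pics/w4.png",im)
E
```

```text
time_s: 5.1
tcp_pos: [608.8, 249.2, 29.7]
tcp_rot: [0.211, 0.978, -0.0, 0.0]
ft_force: [0.2, -0.0, -0.6]
grip_width: 0.664
time_s: 5.68
tcp_pos: [607.2, 248.6, 1.1]
tcp_rot: [0.211, 0.978, -0.001, -0.001]
ft_force: [-0.9, 0.0, -0.8]
grip_width: 0.997
time_s: 6.35
tcp_pos: [609.0, 249.3, 3.9]
tcp_rot: [0.211, 0.978, 0.0, 0.0]
ft_force: [0.4, -0.1, 1.1]
grip_width: 0.589
t 6.35 tcp [609.  249.3   3.9] q [-0.65  0.51  0.25  1.65 -0.15  1.    0.8 ] F [ 0.4 -0.1  1.1] M [-0.01  0.04  0.01] g 0.589 tilt xy deg [0.0004 0.0002] xaxis [-0.911  0.412 -0.   ] delta cm [ 45.21 -47.81   0.36]
```

View pics/w4.png

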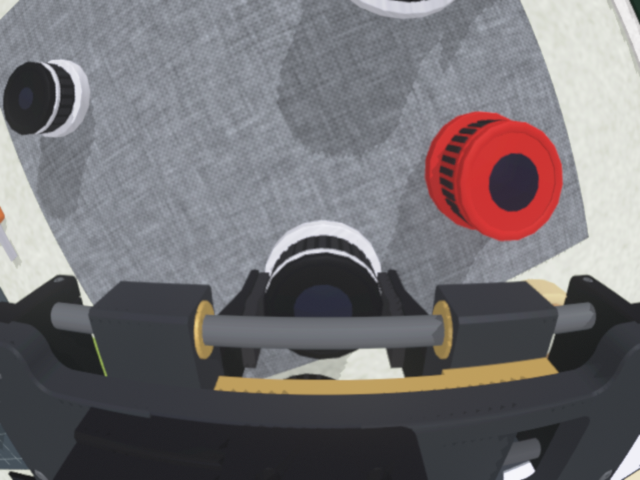

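The fingers now bear on both sides of the lens barrel at (325,310), opening 51 mm. Lifting.

```bash
python3 -m handwheel '[0,0,0,0,0,0,1,0,0,-0.5,0,0,0,1,0,0,-1.5,0,0,0,1,0,0,-2,0,0,0,1,0,0,-2,0,0,0,1,0,0,-2,0,0,0,1,0,0,-2,0,0,0,1,0,0,-2,0,0,0,1]' 40
python3 - <<'E'
from h import *
to(561.5,-187,140)
for n in("top","scene"):
    im,d=env.get_image(n);cv2.imwrite(f"pics/{n}1.png",im)
    for r in env.cut_out("camera",n)[:1]:
        P=world(n,d,r["region"]);z=P[:,2]
        # seat / ring annulus: points near ring top
        t=P[(z>79)&(z<92)]
        (cx,cy),rr=cv2.minEnclosingCircle(t[:,:2].astype(np.float32))
        print(n,len(t),"z med",np.median(t[:,2]),"minencl",cx,cy,rr,"mean",t.mean(0).round(1))
        b=P[(z>5)&(z<15)]; print(" base",((b.min(0)+b.max(0))/2).round(1),np.ptp(b,axis=0).round(1),cv2.minAreaRect(b[:,:2].astype(np.float32)))
E
```

```text
time_s: 7.07
tcp_pos: [608.4, 248.9, 124.5]
tcp_rot: [0.211, 0.978, -0.0, -0.0]
ft_force: [0.5, 0.1, -2.7]
grip_width: 0.591
t 7.07 tcp [608.4 248.9 124.5] q [-0.67  0.4   0.28  1.55 -0.11  1.22  0.77] F [ 0.5  0.1 -2.7] M [-0.02 -0.07 -0.04] g 0.591 tilt xy deg [-0.0007 -0.0004] xaxis [-0.911  0.412  0.   ] delta cm [-13.7  -41.65  -1.53]
top 1120 z med 84.91915682958376 minencl 559.2134399414062 -187.05038452148438 49.765052795410156 mean [ 559.5 -187.3   84.9]
 base [ 559.7 -187.6   10.2] [213.4 232.4   9.6] ((559.8161010742188, -187.7533416748047), (150.0297393798828, 191.70188903808594), 26.606870651245117)
scene 633 z med 84.21171517039556 minencl 561.822998046875 -185.1957244873047 51.35798645019531 mean [ 564.  -185.5   84.2]
 base [ 564.2 -185.4   10. ] [213.3 233.5  10. ] ((563.911865234375, -186.47230529785156), (151.1236572265625, 191.04879760742188), 26.997669219970703)
```

```bash
python3 -m handwheel '[-0.6,-1.8,0,0,0,0,1,-1.1,-3.3,0,0,0,0,1,-1.1,-3.3,0,0,0,0,1,-1.1,-3.3,0,0,0,0,1,-1.1,-3.3,0,0,0,0,1,-1.1,-3.3,0,0,0,0,1,-1.1,-3.3,0,0,0,0,1]'; python3 -m handwheel '[-1.1,-3.3,0,0,0,0,1,-1.1,-3.3,0,0,0,0,1,-1.1,-3.3,0,0,0,0,1,-1.1,-3.3,0,0,0,0,1,-1.1,-3.3,0,0,0,0,1,-1.1,-3.3,0,0,0,0,1,-0.4,-1,0,0,0,0,1,0,0,0,0,0,0,1]'
python3 -m handwheel '[0,0,0,0,0,0,1,0,0,0,0,0,0,1]'
python3 - <<'E'
from h import *
to(561,-187,124)
for n in("top","scene"):
    im,d=env.get_image(n);cv2.imwrite(f"pics/{n}2.png",im)
    for l in("lens_mid","camera"):
      for r in env.cut_out(l,n)[:3]:
        P=world(n,d,r["region"]);z=P[:,2]
        if len(P)<20: continue
        zt=np.percentile(z,95);t=P[z>zt-6];print(n,l,round(r["confidence"],2),r["extent"],zt.round(1),((t.min(0)+t.max(0))/2).round(1),np.ptp(t,axis=0).round(1))
c=env.get_calibration("wrist");im,d=env.get_image("wrist");cv2.imwrite("pics/w5.png",im)
E
```

```text
time_s: 7.85
tcp_pos: [583.7, 20.7, 122.0]
tcp_rot: [0.211, 0.978, -0.001, -0.001]
ft_force: [0.4, -0.5, -1.8]
grip_width: 0.589
time_s: 8.52
tcp_pos: [561.0, -200.5, 122.3]
tcp_rot: [0.214, 0.977, -0.001, -0.001]
ft_force: [-1.1, 0.1, -2.2]
grip_width: 0.588
time_s: 8.68
tcp_pos: [563.1, -194.2, 122.6]
tcp_rot: [0.21, 0.978, 0.0, -0.001]
ft_force: [0.5, -0.2, -2.5]
grip_width: 0.588
t 8.68 tcp [ 563.1 -194.2  122.6] q [-0.15  0.29  0.49  1.71 -0.15  1.17  1.53] F [ 0.5 -0.2 -2.5] M [-0.04  0.01  0.03] g 0.588 tilt xy deg [-0.0017  0.0009] xaxis [-0.912  0.411  0.002] delta cm [ 0.48  0.57 -0.14]
top lens_mid 0.76 [493.1, 217.1, 533.4, 250.1] 174.7 [ 562.  -191.8  211. ] [50.4 43.7 83.3]
top lens_mid 0.73 [353.6, 205.3, 384.0, 245.4] 19.8 [610.1  51.8  18.4] [80.9 60.4  9.3]
top lens_mid 0.6 [203.7, 218.9, 238.8, 252.8] 56.2 [589.4 345.   54.9] [51.1 50.8  9. ]
scene lens_mid 0.71 [181.7, 154.8, 208.0, 164.6] 158.8 [ 611.2 -167.8  189.8] [49.  80.8 73.8]
scene lens_mid 0.7 [385.0, 287.4, 415.3, 322.5] 56.0 [591.6 345.8  54.3] [52.1 50.5  8.4]
scene camera 0.7 [165.8, 153.3, 255.7, 219.9] 84.7 [ 563.3 -182.   107. ] [80.7 90.2 56.6]
```

View pics/w5.png

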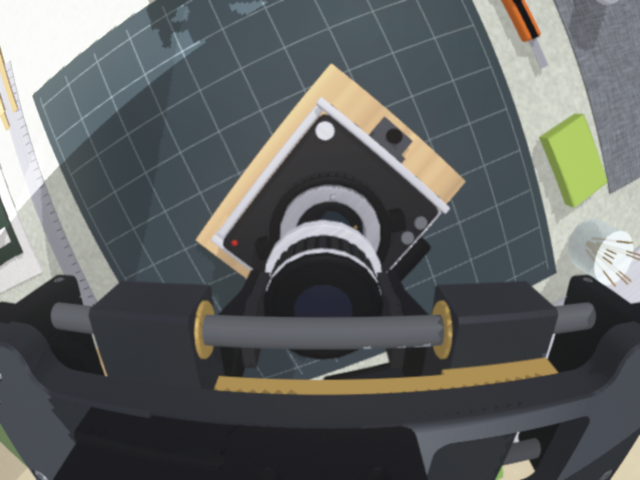

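View pics/scene2.png

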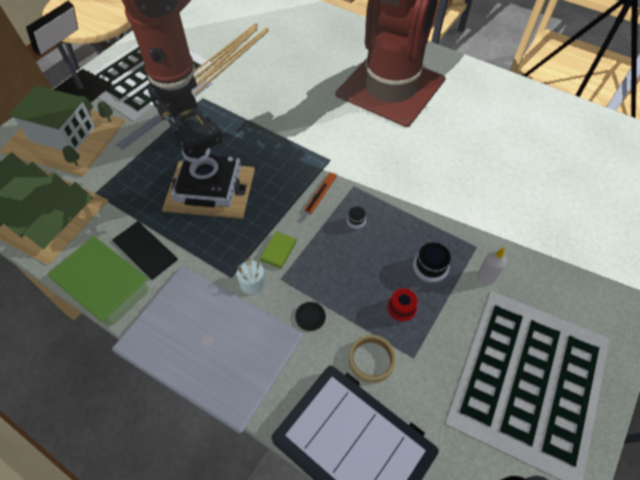

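```bash
cat >> h.py <<'E'
from scipy.optimize import minimize
def look(name):
    s=env.sense();c=env.get_calibration("wrist");im,d=env.get_image("wrist");cv2.imwrite(name,im)
    R=Ro.from_quat(s["tcp_rot"]);g=im.min(2)
    m=np.zeros(d.shape,bool);m[130:330,200:450]=1;m&=d>0
    L=R.inv().apply(wworld(c,d,m)-s["tcp_pos"]);b=g[m];W=L[:,2]+0;zw=s["tcp_pos"][2]-L[:,2]
    def fit(P,r0,r1,x0,lab):
        f=lambda q:-np.sum((1/(1+np.exp(-(np.hypot(*(P-q).T)-r0)/.5)))/(1+np.exp((np.hypot(*(P-q).T)-r1)/.5)))
        best=min((minimize(f,np.array(x0)+[i,j],method="Nelder-Mead") for i in(-4,0,4) for j in(-4,0,4)),key=lambda r:r.fun)
        q=best.x;r=np.hypot(*(P-q).T);print(lab,"n",len(P),"in",round(-best.fun),"centre tool xy",q.round(2),"r pct",np.percentile(r,[1,5,50,95,99]).round(1));return q
    t=(zw>76)&(zw<93)&(b>110);print("seat z",np.median(zw[t]))
    tt=R.inv().apply(np.array([561,-187,82])-s["tcp_pos"])
    a=fit(L[t][:,:2],23,33,tt[:2],"seat")
    h=s["tcp_pos"][2]
    t=(abs(zw-(h+20))<3.5)&(b>90)&(np.hypot(L[:,0],L[:,1])<36);e=fit(L[t][:,:2],26,30,[2.5,0],"flange top");print("z",np.median(zw[t])-h)
    t=(abs(zw-(h+51))<3)&(np.hypot(L[:,0]-2,L[:,1])<27);u=L[t][:,:2];k=cv2.minEnclosingCircle(u.astype(np.float32));print("barrel top n",t.sum(),"circle",k,"z",np.median(zw[t])-h)
    print("flange->seat delta cm",((a-e)/10).round(2),"barrel->seat",((a-np.array(k[0]))/10).round(2));to(561,-187,124)
E
python3 - <<'E'
from h import *
look("pics/w6.png")
E
```

```text
seat z 84.88316778672596
seat n 2177 in 2031 centre tool xy [8.13 4.09] r pct [22.9 23.4 28.5 32.2 32.7]
flange top n 1626 in 1162 centre tool xy [ 2.18 -0.46] r pct [24.9 25.2 27.9 30.  30.2]
z 20.04372004884266
barrel top n 6361 circle ((5.643233776092529, -0.4950437545776367), 26.54931640625) z 50.43662341832129
flange->seat delta cm [0.59 0.46] barrel->seat [0.25 0.46]
t 9.08 tcp [ 563.6 -195.2  123.7] q [-0.15  0.29  0.49  1.71 -0.15  1.17  1.53] F [ 0.2 -0.8 -2.8] M [-0.01 -0.02 -0.02] g 0.591 tilt xy deg [0.0001 0.0001] xaxis [-0.911  0.412 -0.   ] delta cm [ 0.57  0.64 -0.03]
```

```bash
python3 -m handwheel '[0.3,0.2,0,0,0,0,1,0.3,0.25,0,0,0,0,1,0,0,0.8,0,0,0,1,0,0,0.8,0,0,0,1,0,0,0.6,0,0,0,1,0,0,0,0,0,0,1,0,0,0,0,0,0,1,0,0,0,0,0,0,1]'
python3 - <<'E'
from h import *
look("pics/w7.png")
E
```

```text
time_s: 9.75
tcp_pos: [559.9, -189.3, 101.7]
tcp_rot: [0.211, 0.978, -0.0, -0.0]
ft_force: [0.0, -0.0, -2.2]
grip_width: 0.592
seat z 84.85339442319913
seat n 1897 in 1789 centre tool xy [2.74 0.55] r pct [22.7 23.8 29.  32.1 32.6]
flange top n 1621 in 1158 centre tool xy [ 2.21 -0.44] r pct [24.8 25.2 27.9 30.  30.2]
z 20.02026252451502
barrel top n 6362 circle ((5.0794291496276855, -0.5428492426872253), 26.67995262145996) z 50.42875963708046
flange->seat delta cm [0.05 0.1 ] barrel->seat [-0.23  0.11]
t 9.8 tcp [ 560.  -189.3  101.9] q [-0.15  0.3   0.49  1.75 -0.15  1.13  1.52] F [ 0.   0.3 -1.8] M [ 0.03 -0.05 -0.01] g 0.588 tilt xy deg [ 0.0003 -0.0002] xaxis [-0.911  0.412 -0.   ] delta cm [ 0.    0.25 -2.21]
```

```bash
python3 -m handwheel '[0.05,0.1,0.5,0,0,0,1,0,0,0.5,0,0,0,1,0,0,0.4,0,0,0,1,0,0,0,0,0,0,1,0,0,0,0,0,0,1]'
python3 -m handwheel '[0,0,0.2,0,0,0,1,0,0,0.1,0,0,0,1,0,0,0,0,0,0,1,0,0,0,0,0,0,1]'
python3 -c "
from h import *
to(0,0,0)"
```

```text
time_s: 10.22
tcp_pos: [559.5, -187.9, 87.2]
tcp_rot: [0.211, 0.978, -0.0, -0.0]
ft_force: [0.2, -0.8, -2.6]
grip_width: 0.587
time_s: 10.55
tcp_pos: [559.8, -188.0, 84.7]
tcp_rot: [0.211, 0.978, -0.0, -0.0]
ft_force: [0.8, 0.3, -1.4]
grip_width: 0.588
t 10.55 tcp [ 559.8 -188.    84.7] q [-0.15  0.32  0.48  1.77 -0.16  1.1   1.53] F [ 0.8  0.3 -1.4] M [ 0.02 -0.03  0.04] g 0.588 tilt xy deg [-0. -0.] xaxis [-0.911  0.412  0.   ] delta cm [58.75 -5.95  8.47]
```

```bash
python3 -m handwheel '[0,0,0.1,0,0,0,1,0,0,0.1,0,0,0,1,0,0,0,0,0,0,1,0,0,0,0,0,0,1]'
python3 -m handwheel '[0,0,0.1,0,0,0,1,0,0,0.1,0,0,0,1,0,0,0,0,0,0,1,0,0,0,0,0,0,1]'
python3 -c "
from h import *
to(0,0,0)"
```

```text
time_s: 10.88
tcp_pos: [559.7, -188.0, 82.6]
tcp_rot: [0.211, 0.978, -0.0, -0.0]
ft_force: [-0.1, -0.0, -1.7]
grip_width: 0.591
time_s: 11.22
tcp_pos: [559.8, -188.0, 80.6]
tcp_rot: [0.211, 0.978, -0.0, -0.0]
ft_force: [0.1, 0.6, -1.7]
grip_width: 0.587
t 11.22 tcp [ 559.8 -188.    80.6] q [-0.15  0.32  0.48  1.77 -0.16  1.09  1.53] F [ 0.1  0.6 -1.7] M [-0.01  0.01  0.  ] g 0.587 tilt xy deg [-0.0001 -0.0001] xaxis [-0.911  0.412  0.   ] delta cm [58.75 -5.94  8.06]
```

```bash
python3 -m handwheel '[0,0,0.1,0,0,0,1,0,0,0,0,0,0,1,0,0,0,0,0,0,1]'
python3 -m handwheel '[0,0,0.1,0,0,0,1,0,0,0,0,0,0,1,0,0,0,0,0,0,1]'
python3 -c "
from h import *
to(0,0,0)"
```

```text
time_s: 11.47
tcp_pos: [559.8, -188.0, 79.7]
tcp_rot: [0.211, 0.978, -0.0, 0.0]
ft_force: [0.7, 0.4, -2.2]
grip_width: 0.586
time_s: 11.72
tcp_pos: [560.1, -188.0, 79.0]
tcp_rot: [0.211, 0.978, 0.0, 0.0]
ft_force: [-0.9, 0.1, 2.3]
grip_width: 0.591
t 11.72 tcp [ 560.1 -188.    79. ] q [-0.15  0.32  0.48  1.77 -0.17  1.08  1.53] F [-0.9  0.1  2.3] M [0.04 0.12 0.04] g 0.591 tilt xy deg [ 0.0006 -0.0001] xaxis [-0.911  0.412 -0.001] delta cm [58.78 -5.95  7.87]
```

```bash
python3 -m handwheel '[0,0,0.1,0,0,-1,1,0,0,0,0,0,-3,1,0,0,0,0,0,-3,1,0,0,0,0,0,-3,1]'
python3 -c "
from h import *
to(0,0,0)"
```

```text
time_s: 12.05
tcp_pos: [560.2, -187.8, 77.9]
tcp_rot: [0.123, 0.992, 0.0, 0.0]
ft_force: [1.0, -0.2, -3.0]
grip_width: 0.591
t 12.05 tcp [ 560.2 -187.8   77.9] q [-0.12  0.32  0.45  1.77 -0.16  1.08  1.7 ] F [ 1.  -0.2 -3. ] M [0.05 0.06 0.03] g 0.591 tilt xy deg [ 0.0008 -0.0001] xaxis [-0.97   0.244 -0.001] delta cm [58.92  4.54  7.74]
```

```bash
python3 -m handwheel '[0,0,0.1,0,0,0,1,0,0,0.1,0,0,0,1,0,0,0,0,0,0,1,0,0,0,0,0,0,1]'
python3 -m handwheel '[0,0,0.1,0,0,0,1,0,0,0.1,0,0,0,1,0,0,0,0,0,0,1,0,0,0,0,0,0,1]'
python3 -c "
from h import *
to(0,0,0)"
```

```text
time_s: 12.38
tcp_pos: [559.7, -188.2, 75.7]
tcp_rot: [0.125, 0.992, -0.0, 0.0]
ft_force: [-0.7, -1.7, 1.9]
grip_width: 0.584
time_s: 12.72
tcp_pos: [559.8, -188.3, 73.9]
tcp_rot: [0.125, 0.992, -0.0, 0.0]
ft_force: [-0.9, -2.0, 5.1]
grip_width: 0.59
t 12.72 tcp [ 559.8 -188.3   73.9] q [-0.12  0.32  0.45  1.78 -0.16  1.07  1.7 ] F [-0.9 -2.   5.1] M [-0.37  0.32  0.07] g 0.59 tilt xy deg [ 0.0002 -0.0003] xaxis [-0.969  0.248 -0.   ] delta cm [58.91  4.34  7.37]
```

```bash
python3 -m handwheel '[0,0,0.1,0,0,0,1,0,0,0,0,0,0,1,0,0,0,0,0,0,1]'
python3 -m handwheel '[0,0,0.1,0,0,0,1,0,0,0,0,0,0,1,0,0,0,0,0,0,1]'
python3 -c "
from h import *
to(0,0,0)"
```

```text
time_s: 12.97
tcp_pos: [559.8, -188.3, 73.8]
tcp_rot: [0.125, 0.992, 0.0, 0.0]
ft_force: [-5.9, -1.2, 13.6]
grip_width: 0.59
time_s: 13.22
tcp_pos: [559.9, -188.3, 73.7]
tcp_rot: [0.125, 0.992, 0.0, 0.0]
ft_force: [-8.6, 1.2, 23.4]
grip_width: 0.591
t 13.22 tcp [ 559.9 -188.3   73.7] q [-0.12  0.32  0.45  1.78 -0.16  1.07  1.7 ] F [-8.6  1.2 23.4] M [0.18 2.17 0.07] g 0.591 tilt xy deg [0.0007 0.0004] xaxis [-0.969  0.248 -0.001] delta cm [58.91  4.33  7.34]
```

```bash
python3 -m handwheel '[0.06,0,0,0,0,0,1,0,0,0,0,0,0,1,0,0,0,0,0,0,1,0,0,0,0,0,0,1]' 45
python3 - <<'E'
from h import *
look("pics/w8.png")
im=cv2.imread("pics/w8.png");cv2.imwrite("pics/w8c.png",cv2.resize(im[160:360,180:460],None,fx=2.8,fy=2.8,interpolation=2))
E
```

```text
time_s: 13.55
tcp_pos: [559.9, -188.3, 73.7]
tcp_rot: [0.125, 0.992, 0.0, 0.001]
ft_force: [-7.0, 0.2, 20.5]
grip_width: 0.59
seat z 84.98774081413404
seat n 1476 in 1455 centre tool xy [ 4.25 -0.08] r pct [24.1 27.5 29.3 31.4 32. ]
flange top n 1650 in 1166 centre tool xy [ 2.3  -0.24] r pct [24.7 25.2 27.9 30.  30.2]
z 20.20645494466244
barrel top n 6366 circle ((4.013178825378418, -0.17122043669223785), 26.581430435180664) z 50.635705004272225
flange->seat delta cm [0.19 0.02] barrel->seat [0.02 0.01]
t 13.6 tcp [ 559.9 -188.3   73.8] q [-0.12  0.32  0.45  1.78 -0.16  1.07  1.7 ] F [-7.   0.2 20.7] M [-0.   1.5  0.1] g 0.586 tilt xy deg [ 0.002  -0.0001] xaxis [-0.969  0.248 -0.002] delta cm [-0.08  0.15 -5.02]
```

View pics/w8c.png

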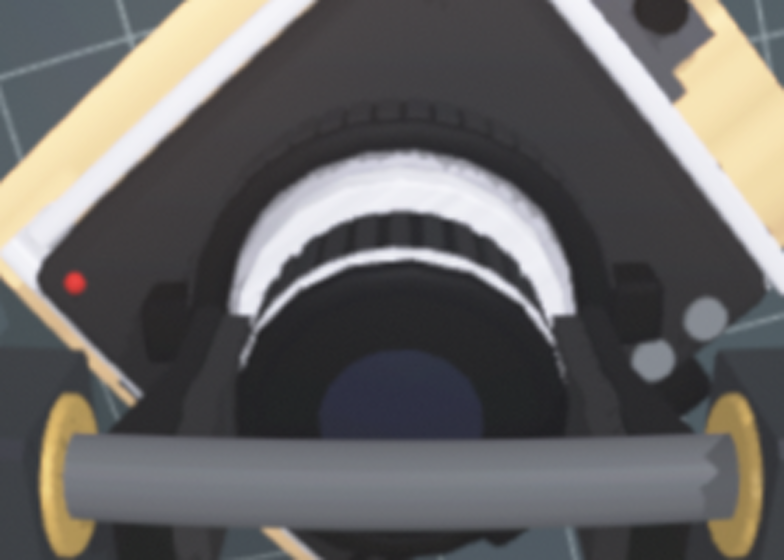

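The lens sits at the middle of the mount, and its flange covers the seat evenly. The flange top is 9.1 mm above the seat measured earlier, against a 9 mm flange, so it is home. I'll check that the hold stays steady, then hand in.

```bash
python3 -m handwheel '[0,0,0,0,0,0,1,0,0,0,0,0,0,1,0,0,0,0,0,0,1,0,0,0,0,0,0,1,0,0,0,0,0,0,1,0,0,0,0,0,0,1,0,0,0,0,0,0,1,0,0,0,0,0,0,1]' 45
python3 -c "
from h import *
to(0,0,0);env.job_done();to(0,0,0)"
```

```text
time_s: 14.27
tcp_pos: [559.9, -188.3, 73.7]
tcp_rot: [0.125, 0.992, 0.0, 0.001]
ft_force: [-6.5, 0.9, 20.5]
grip_width: 0.588
t 14.27 tcp [ 559.9 -188.3   73.7] q [-0.12  0.32  0.45  1.78 -0.16  1.07  1.7 ] F [-6.5  0.9 20.5] M [0.02 1.49 0.06] g 0.588 tilt xy deg [ 0.0019 -0.0001] xaxis [-0.969  0.248 -0.002] delta cm [58.92  4.34  7.26]
the job is handed in; nothing more can be done
the job is handed in; nothing more can be done
```

The black middle lens is home in the mount, and I handed the job in with the arm still pressing and gripping it. The red look-alike and the other lenses were not touched. I set the lens in the throat and turned it about 10° under light pressure. A keyway then dropped over the pin, and I pressed the lens onto the contacts.

**Last checks**
- **Seating:** the flange top measured 9.1 mm above the seat, against a 9 mm flange. The arm came to a hard stop about 5.6 mm below where the lens had ridden on the pin (nominally 6 mm).
- **Hold:** the tool is tilted about 0.002 rad, pressing down with about 20 N on a 45 N grip setting. Both stayed steady for about 0.7 s before I handed in.

**What went wrong or disagreed**
- **First grip closed on air:** the fingertips are about 27 mm behind the reported TCP, so the jaws shut just above the lens without touching it. I went lower and gripped properly on the second try.
- **Centring check is weak:** with the lens home, the wrist camera's flange-to-seat fit disagreed by about 2 mm because the seat was mostly hidden. The spigot in the throat limits any offset to about 1 mm.
- **Side force remains:** about 7 N of sideways force and 1.5 N m of moment were still there at the end.
- **Not read directly:** the travel of the contacts could not be measured. The spring force just before the hard stop was about 7.6 N, which fits the 7 N expected with the lens home.

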